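Wipe the offcuts off the plate into the chip pan

ROBOT

A 6-joint arm with a two-finger parallel gripper is mounted at the origin on the work surface. World frame = base frame: x ahead of the robot, y to its left, z up, the work surface at z = 0. Lengths are in m, angles in rad, forces in N, time in s.
With the tool pointing down it reaches from about 0.275 to 0.975 m from the base axis. Payload 8.4 kg.
Tool frame: the origin (TCP) lies midway between the tips of the shut fingers; the grasp point (between the pads) lies 19 mm behind it; z points along the fingers, y is the direction in which the jaws open and shut (so a half turn about z gives the same grasp; the last joint's range is limited). The gripper opens to 92 mm and grips with 3 to 60 N. Pads are 20 mm wide; open, the fingers measure 128 mm over their backs; the gripper's body (75 mm by 189 mm) begins 69 mm behind the grasp point.
Start: joints at [1.156, 0.353, 1.633, -0, 1.155, -0.002], TCP at [0.251, 0.573, 0.215] pointing down, gripper open.
Joint ranges: [-2.63, 2.63], [-0.92, 2.1], [0.06, 2.66], [-1.3, 4.44], [0, 2.69], [-3.02, 3.02]. Speed limits (rad/s): [2.22, 2.22, 2.79, 3.14, 3.14, 3.14].

INTERFACE

Orientations are given as a unit quaternion [w, x, y, z].
In Python, from rig import * gives the robot as it stands. The module is installed in compiled form; this text tells all that it offers.
- The arm moves only by the tool apply_moves, never from a script. Its argument "targets" is a list of rows, each an object of numbers: "x", "y", "z": the shift along the tool's x, y, z as a fraction of full scale; "rx", "ry", "rz": the turn, a rotation vector about the tool's x, y, z as a fraction of full scale; "jaw": the finger opening in mm, from 0 to 91.9. A call has 1 to 8 rows; each row is the pose to reach, as a shift and turn from the pose commanded when the call began, along the tool's axes at that moment; what a row does not reach only later rows make up. Full scale, the value 1, is 0.8 m for a shift and 30 degrees for a turn. A row lasts 1/10 s, in which the tool goes at most 50 mm and 8.59 degrees, less where a joint would pass 70% of its speed; a pose out of reach is approached as far as the arm can. A call with a number of a shift or a turn outside -1 to 1 is refused whole. A call with a gripper value outside its range is refused whole. The fingers move at their own pace and stop on an object; "grip_force" is the grip in N (left out, the last holds). Time passes only in rows, so rows that repeat a pose let the fingers close. It gives the time, the measured TCP pose, the force and the opening at its end, in the units of the state.
- state(): the state, without advancing time (a new reading comes with each control period).
- snapshot(name): name is "side" or "top" or "wrist"; returns a dict with "pixels" (384x512x3 uint8, blue, green, red), "fx", "fy", "cx", "cy" (pixels), "position" and "rotation" of the camera in the world. Camera axes: x right, y down, z forward; pixel columns grow to the right and rows downward; lengths in m; the calibration is good to about 2 mm. The wrist camera is an equidistant fisheye: a pixel r from the principal point sees the ray r / f radians off the axis. A picture is of the moment at which its call begins. There is no depth.
- sign_off(): hands the job in, once; it reports no verdict.
The state is a dict: "time_s": time; "qpos": joint angles; "dq": joint speeds; "joint_torque": joint torques, N m; "tool_pos": TCP position; "ee_rot": TCP orientation; "force": force on the tool from outside, world axes, zero at the start; "wrist_torque": the same for the moment, N m; "width": opening from 0.0 (shut) to 1.0 (fully open).
Only numpy, scipy, OpenCV 4.12 (cv2) and the standard library are available. Lean on these libraries where they do the work, as an engineer would, in place of code of your own. Each camera call takes 0.05 s, during which the arm holds its last target.

TASK

Take the scraper block by its handle and wipe all five loose offcuts off the black steel plate into the empty, undivided chip pan, not into the divided tray of finished parts; do not touch the offcuts with the gripper. Then stand the scraper upright on the bench, clear of the plate, pan and tray, and let go. Leave the finished flanges, the oil bottle, the wrench and the jar where they are.

Things in the scene. Friction and masses are not known exactly. Their poses are not given: they have to be found in the camera images.
- plate: Fixed black steel plate, 180 x 180 mm, 36 mm thick, standing on the bench, edges along its x and y axes, flat on top except for nine flush dark dots 8 mm across. Origin at the centre of its underside (bench height), z up. The chip pan butts against its +y or its -y edge, the parts tray against the opposite one; its x edges are free.
- pan: Fixed chip pan, an empty plain open box of sheet metal without dividers, 200 (x) x 108 (y) x 28 mm high outside, 3 mm walls and floor; its rim lies 8 mm below the plate's top and its long side is 1 mm from the plate's edge. Same yaw as the plate. Origin at the centre of its underside, 145 mm from the plate's origin along plate y (either way).
- tray: Fixed parts tray, same size, height and metal as the pan but divided by two walls into three compartments, each holding one finished flange (5 mm below its rim). It stands at the plate's other edge, 145 mm from the plate's origin. Origin at the centre of its underside.
- scraper: Loose scraper block, standing on the bench on its flat sole: grey block 120 (x) x 30 (y) x 35 mm high, with a wooden handle bar 76 (x) x 24 (y) mm centred on it from 35 to 85 mm height. About 0.2 kg. Origin at the centre of the sole, z up, x along its length. It is rigid; its long upright faces do the wiping. It stands to the left or right of the trays, the oil bottle on the other side.
- chip1: Bright loose sawing offcut lying flat on the plate, a rectangle 18 x 12 mm, 7 mm thick, 12 g; origin at the centre of its underside. The five lie anywhere within 75 mm (along plate x) and 55 mm (along plate y) of the plate's centre.
- chip2: Bright loose sawing offcut lying flat on the plate, a disc 17 mm across, 7 mm thick, 12 g; origin at the centre of its underside. The five lie anywhere within 75 mm (along plate x) and 55 mm (along plate y) of the plate's centre.
- chip3: Bright loose sawing offcut lying flat on the plate, a rectangle 18 x 12 mm, 7 mm thick, 12 g; origin at the centre of its underside. The five lie anywhere within 75 mm (along plate x) and 55 mm (along plate y) of the plate's centre.
- chip4: Bright loose sawing offcut lying flat on the plate, a disc 17 mm across, 7 mm thick, 12 g; origin at the centre of its underside. The five lie anywhere within 75 mm (along plate x) and 55 mm (along plate y) of the plate's centre.
- chip5: Bright loose sawing offcut lying flat on the plate, a rectangle 18 x 12 mm, 7 mm thick, 12 g; origin at the centre of its underside. The five lie anywhere within 75 mm (along plate x) and 55 mm (along plate y) of the plate's centre.
- flange1: Finished turned steel flange in one compartment of the divided tray, 44 mm across, 20 mm high, with a 24 mm boss; origin at the centre of its underside. Must stay put.
- flange2: Finished turned steel flange in one compartment of the divided tray, 44 mm across, 20 mm high, with a 24 mm boss; origin at the centre of its underside. Must stay put.
- flange3: Finished turned steel flange in one compartment of the divided tray, 44 mm across, 20 mm high, with a 24 mm boss; origin at the centre of its underside. Must stay put.
- oil: White oil bottle, 56 mm across, 130 mm high, standing on the bench left or right of the trays; origin under its centre. Must stay put.
- wrench: Steel wrench 170 mm long lying on the bench beyond the plate, crosswise, right of centre; origin at the middle of its underside. Must stay put.
- jar: Jar with a steel lid, 60 mm across, 70 mm high, beyond the plate; origin under its centre. Must stay put.
Mind the look-alikes: they are no part of the job. What is meant by the scraper is not green, and is the smaller of those in its own colour.

How it is judged:
By the outcome, as a careful person would: the job done as asked, in the order asked, and still so for the second after the job is handed in, with the robot touching nothing.
It also fails if it takes over 67 s, if anything falls off the work surface, if the arm or the gripper's body presses on something with over 40 N, if the wrist force passes 120 N, or if a joint passes its speed limit or range.

## Working session

There is one attempt and no reset: what is moved stays moved. The work goes in short steps, Python scripts to look and compute and a tool call to move; the robot and the scene stay as the last step left them, time stands still between calls to the robot, and variables do not carry over. Pictures are saved under pics/ and viewed, and the job is handed in when it is done.

Besides the shell and the picture viewer there is one more tool, called after "Request:" by a JSON object that holds its "method" and its "body". apply_moves: Moves the arm, as the interface text tells. Its arguments: {"type":"object","properties":{"targets":{"type":"array","items":{"type":"object","properties":{"x":{"type":"number","minimum":-1,"maximum":1},"y":{"type":"number","minimum":-1,"maximum":1},"z":{"type":"number","minimum":-1,"maximum":1},"rx":{"type":"number","minimum":-1,"maximum":1},"ry":{"type":"number","minimum":-1,"maximum":1},"rz":{"type":"number","minimum":-1,"maximum":1},"jaw":{"type":"number"}}}},"grip_force":{"type":"number"}},"required":["targets"]}

```bash
mkdir -p pics; python3 - <<'E'
from rig import *
import cv2
s=state();print(s)
for n in("top","side","wrist"):
    d=snapshot(n);cv2.imwrite(f"pics/{n}0.png",d["pixels"]);print(n,d["fx"],d["fy"],d["cx"],d["cy"],d["position"],d["rotation"])
E
```

```text
{'time_s': 0.0, 'qpos': array([ 1.15559371e+00,  3.53579040e-01,  1.63412770e+00, -2.43683728e-05,
        1.15520062e+00, -2.40873454e-03]), 'dq': array([ 0.00132678, -0.00145774, -0.00021113,  0.00130318, -0.00145485,
       -0.00036747]), 'joint_torque': array([ 6.06261910e-04, -5.93834102e+01, -3.34214580e+01,  6.96047070e-02,
        2.36697786e-02, -5.56921259e-05]), 'tool_pos': array([0.25054594, 0.57204833, 0.21390961]), 'ee_rot': array([-1.25361373e-04,  2.04929787e-01,  9.78776456e-01, -6.45381490e-04]), 'force': array([ 0.43746358, -0.20702372, -0.78189572]), 'wrist_torque': array([0.00142456, 0.02234681, 0.00321108]), 'width': 1.001846068588818}
top 446.07433749268597 446.07433749268597 249.55468116060177 190.01763139905077 [ 0.41140812 -0.0552875   1.40870153] [ 0.02867559 -0.70552252  0.70693402 -0.04074284]
side 436.3985301643208 436.3985301643208 256.44838591308917 192.45562952073604 [ 0.23467348 -0.76220867  0.86589381] [-0.36253511  0.90841275 -0.19057929  0.08386956]
wrist 297.3186396354542 297.3186396354542 255.6409405620853 192.12608235595638 [0.18941962 0.59840298 0.38468916] [0.10123608 0.83081214 0.54339203 0.06501956]
```

View pics/top0.png

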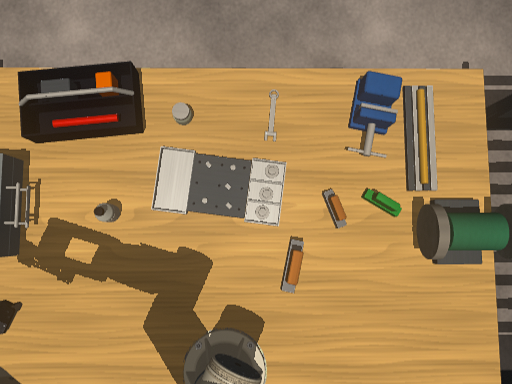

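View pics/side0.png

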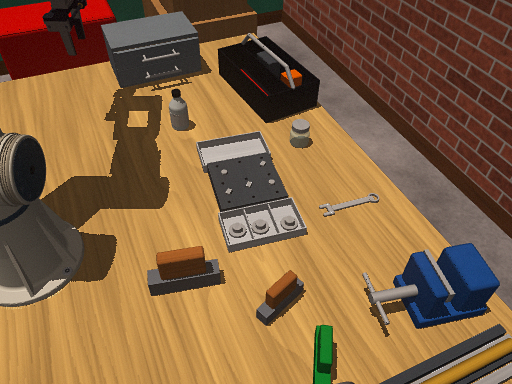

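View pics/wrist0.png

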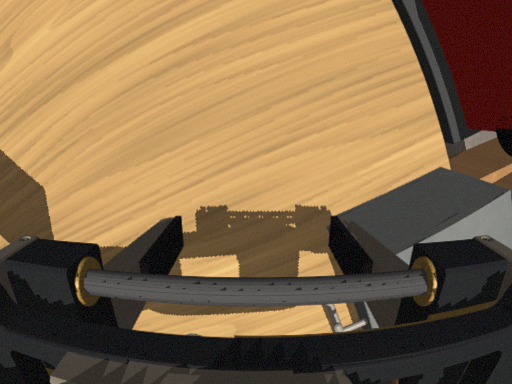

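The top view shows the pan at (174,180), the plate at about (222,185) and the divided tray at (265,192). Two scrapers have orange handles. The smaller, at (335,208), is the target. The larger, at (293,265), and the green one are decoys. The oil bottle is at (107,211).

```bash
cat > h.py <<'E'
import numpy as np, cv2
from scipy.spatial.transform import Rotation as R
def rot(q): return R.from_quat([q[1],q[2],q[3],q[0]]).as_matrix()
def cast(d,uv,z,fish=False):
    uv=np.atleast_2d(uv).astype(float)
    a=(uv[:,0]-d["cx"])/d["fx"];b=(uv[:,1]-d["cy"])/d["fy"]
    if fish:
        r=np.hypot(a,b)+1e-12; v=np.c_[np.sin(r)*a/r,np.sin(r)*b/r,np.cos(r)]
    else: v=np.c_[a,b,np.ones_like(a)]
    w=v@rot(d["rotation"]).T; p=np.array(d["position"])
    return p+w*((z-p[2])/w[:,2])[:,None]
def proj(d,P):
    P=np.atleast_2d(P); c=(P-np.array(d["position"]))@rot(d["rotation"])
    return np.c_[c[:,0]/c[:,2]*d["fx"]+d["cx"],c[:,1]/c[:,2]*d["fy"]+d["cy"]]
E
python3 - <<'E'
from rig import *
from h import *
t=snapshot("top"); s=snapshot("side")
import pickle; pickle.dump((t,s),open("v0.pkl","wb"))
a=t["pixels"][135:245,140:370]; cv2.imwrite("pics/topc.png",cv2.resize(a,None,fx=3.4,fy=3.4,interpolation=cv2.INTER_CUBIC))
a=s["pixels"][120:330,140:320]; cv2.imwrite("pics/sidec.png",cv2.resize(a,None,fx=2.8,fy=2.8,interpolation=cv2.INTER_CUBIC))
for n,d in(("top",t),("side",s)):
    hsv=cv2.cvtColor(d["pixels"],cv2.COLOR_BGR2HSV)
    print(n, "hsv handle",hsv[208,336] if n=="top" else hsv[287,282], "plate",hsv[200,212] if n=="top" else hsv[180,230])
    m=cv2.inRange(hsv,(5,150,60),(14,255,255))
    c,_=cv2.findContours(m,cv2.RETR_EXTERNAL,cv2.CHAIN_APPROX_NONE)
    for k in c:
        if cv2.contourArea(k)>60: print(cv2.contourArea(k),cv2.minAreaRect(k))
    m=cv2.inRange(hsv,(0,0,0),(179,90,85))
    m=cv2.morphologyEx(m,cv2.MORPH_CLOSE,np.ones((7,7)))
    c,_=cv2.findContours(m,cv2.RETR_EXTERNAL,cv2.CHAIN_APPROX_NONE)
    for k in c:
        if cv2.contourArea(k)>600: print("dark",cv2.contourArea(k),cv2.minAreaRect(k))
E
```

```text
top hsv handle [ 14 183 177] plate [23 23 89]
289.0 ((294.7452697753906, 266.8584899902344), (10.013010025024414, 33.97052001953125), 10.619654655456543)
145.0 ((337.9310607910156, 207.3275909423828), (24.697479248046875, 7.056422233581543), 68.19859313964844)
282.0 ((105.92607879638672, 78.81712341308594), (15.719327926635742, 21.957157135009766), 86.42366790771484)
dark 2582.0 ((223.5, 355.5), (55.0, 81.0), 90.0)
dark 676.0 ((504.5, 352.4999694824219), (60.99999237060547, 12.999998092651367), 90.0)
dark 3357.0 ((464.0, 231.0), (64.0, 94.0), 90.0)
dark 2276.0 ((14.5, 205.0), (102.0, 29.0), 90.0)
dark 1329.5 ((497.5, 102.5), (53.0, 27.0), 90.0)
dark 3330.5 ((388.2249450683594, 131.43125915527344), (118.70805358886719, 79.89286804199219), 87.47388458251953)
dark 6297.5 ((79.62151336669922, 97.62923431396484), (63.84504318237305, 120.47173309326172), 84.64418029785156)
side hsv handle [ 12 192 154] plate [ 8 14 72]
467.0 ((280.8466491699219, 288.8338623046875), (17.522235870361328, 41.03594970703125), 47.290611267089844)
1190.0 ((180.7972869873047, 262.2838134765625), (27.4546318054199
[... 7811 characters left out ...]
545379639), (16.248550415039062, 32.49709701538086), 82.87498474121094)
dark 1463.5 ((444.0, 359.50006103515625), (15.205260276794434, 135.50572204589844), 63.43495178222656)
dark 879.0 ((183.2919921875, 277.85595703125), (23.433996200561523, 72.00139617919922), 79.69515228271484)
dark 5777.0 ((253.15887451171875, 195.6040802001953), (103.70482635498047, 80.26303100585938), 73.03385162353516)
dark 8981.0 ((41.5, 217.5), (83.0, 177.0), 0.0)
dark 5294.0 ((267.2500305175781, 75.74998474121094), (106.0660171508789, 67.17514038085938), 45.0)
dark 3391.0 ((152.31149291992188, 55.92622756958008), (56.5848388671875, 94.2477035522461), 84.80557250976562)
dark 1329.5 ((58.5, 27.0), (54.0, 55.0), 90.0)
```

View pics/topc.png

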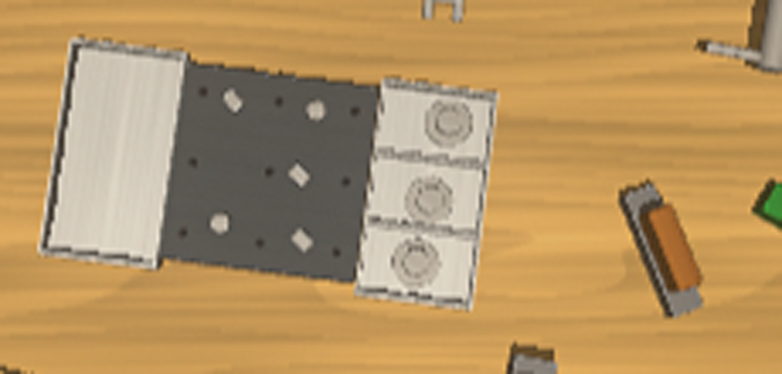

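View pics/sidec.png

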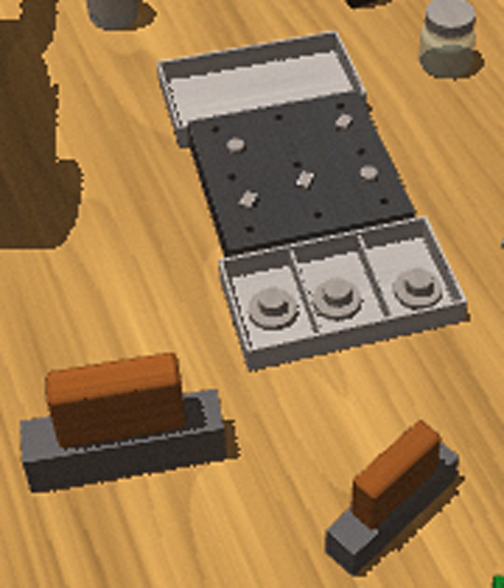

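```bash
python3 - <<'E'
from h import *
import pickle
t,s=pickle.load(open("v0.pkl","rb"))
f=lambda L,z,d=t,k=3.4,o=(140,135):cast(d,(np.array(L)+0.5)/k+np.array(o)-0.5,z)
np.set_printoptions(precision=4,suppress=True)
# plate contour
hsv=cv2.cvtColor(t["pixels"],cv2.COLOR_BGR2HSV)
m=np.zeros(hsv.shape[:2],np.uint8); m[148:222,185:256]=cv2.inRange(hsv,(0,0,0),(179,80,110))[148:222,185:256]
m=cv2.morphologyEx(m,cv2.MORPH_OPEN,np.ones((3,3)));m=cv2.morphologyEx(m,cv2.MORPH_CLOSE,np.ones((9,9)))
c,_=cv2.findContours(m,cv2.RETR_EXTERNAL,cv2.CHAIN_APPROX_NONE);k=max(c,key=cv2.contourArea)
r=cv2.minAreaRect(k);print("plate px",r); B=cast(t,cv2.boxPoints(r),.036);print(B,B.mean(0))
P=f([(187,62),(380,86),(355,283),(161,259)],.036);print("manual plate",P,P.mean(0))
D=f([(203,91),(279,101),(355,111),(193,161),(269,172),(346,181),(183,232),(260,243),(337,252)],.036)
A=np.array([[1,(i%3)-1,1-(i//3)] for i in range(9)]);X=np.linalg.lstsq(A,D,rcond=None)[0];print("dots fit",X, 'ang -y dir',np.degrees(np.arctan2(X[1,1],X[1,0]))+90,np.degrees(np.arctan2(X[2,1],X[2,0])))
C=f([(233,100),(316,110),(299,175),(220,223),(302,240)],.043);print("chips",C)
O=f([(74,38),(188,52),(158,268),(40,253)],.028);print("pan",O,O.mean(0))
O=f([(384,78),(497,92),(471,310),(355,296)],.028);print("tray",O,O.mean(0))
# handle
for d,n,roi in((t,"top",(185,232,318,352)),(s,"side",(265,330,250,312))):
    hs=cv2.cvtColor(d["pixels"],cv2.COLOR_BGR2HSV)
    m=np.zeros(hs.shape[:2],np.uint8);a=roi
    m[a[0]:a[1],a[2]:a[3]]=cv2.inRange(hs,(3,150,120),(16,255,255))[a[0]:a[1],a[2]:a[3]]
    c,_=cv2.findContours(m,cv2.RETR_EXTERNAL,cv2.CHAIN_APPROX_NONE);k=max(c,key=cv2.contourArea);r=cv2.minAreaRect(k)
    H=cast(d,cv2.boxPoints(r),.085);print(n,r);print(H,H.mean(0))
H=f([(650,208),(670,204),(703,286),(681,292)],.085);print("handle man",H,H.mean(0))
H=cast(s,np.array([(353,482),(424,421),(440,433),(372,496)])/2.8+np.array([140,120]),.085);print("handle side",H,H.mean(0))
E
python3 - <<'E'
import cv2,pickle,sys
sys.path.insert(0,'.')
t,s=pickle.load(open("v0.pkl","rb"))
cv2.imwrite("pics/sc1.png",cv2.resize(t["pixels"][180:240,310:370],None,fx=9,fy=9,interpolation=cv2.INTER_NEAREST))
cv2.imwrite("pics/sc2.png",cv2.resize(s["pixels"][260:330,245:315],None,fx=8,fy=8,interpolation=cv2.INTER_NEAREST))
E
```

```text
plate px ((218.92098999023438, 185.27230834960938), (58.03017807006836, 57.900840759277344), 7.431407928466797)
[[ 0.4845  0.1152  0.036 ]
 [ 0.6632  0.094   0.036 ]
 [ 0.6396 -0.0851  0.036 ]
 [ 0.4611 -0.0615  0.036 ]] [0.5621 0.0157 0.036 ]
manual plate [[ 0.663   0.0916  0.036 ]
 [ 0.6407 -0.085   0.036 ]
 [ 0.4606 -0.0618  0.036 ]
 [ 0.4827  0.1134  0.036 ]] [0.5617 0.0146 0.036 ]
dots fit [[ 0.5622  0.0158  0.036 ]
 [-0.0092 -0.0695  0.    ]
 [ 0.0646 -0.0084  0.    ]] ang -y dir -7.549954741277304 -7.385411667926381
chips [[ 0.6267  0.0488  0.043 ]
 [ 0.6175 -0.0266  0.043 ]
 [ 0.5581 -0.0113  0.043 ]
 [ 0.5147  0.0598  0.043 ]
 [ 0.4992 -0.0141  0.043 ]]
pan [[0.6868 0.1965 0.028 ]
 [0.6738 0.0916 0.028 ]
 [0.4749 0.117  0.028 ]
 [0.4887 0.224  0.028 ]] [0.5811 0.1573 0.028 ]
tray [[ 0.6495 -0.0889  0.028 ]
 [ 0.6365 -0.193   0.028 ]
 [ 0.4362 -0.1672  0.028 ]
 [ 0.4491 -0.0618  0.028 ]] [ 0.5428 -0.1277  0.028 ]
top ((338.1896667480469, 207.22412109375), (25.068870544433594, 7.613508701324463), 68.19859313964844)
[[ 0.5206 -0.3183  0.085 ]
 [ 0.529  -0.3397  0.085 ]
 [ 0.4595 -0.366   0.085 ]
 [ 0.4511 -0.3447  0.085 ]] [ 0.4901 -0.3422  0.085 ]
side ((281.213134765625, 283.15576171875), (10.755098342895508, 33.417625427246094), 50.194427490234375)
[[ 0.4526 -0.343   0.085 ]
 [ 0.5244 -0.3177  0.085 ]
 [ 0.5283 -0.3417  0.085 ]
 [ 0.4574 -0.3657  0.085 ]] [ 0.4907 -0.342   0.085 ]
handle man [[ 0.5241 -0.3209  0.085 ]
 [ 0.5276 -0.3386  0.085 ]
 [ 0.4556 -0.366   0.085 ]
 [ 0.4504 -0.3465  0.085 ]] [ 0.4894 -0.343   0.085 ]
handle side [[ 0.4524 -0.349   0.085 ]
 [ 0.5237 -0.3229  0.085 ]
 [ 0.5298 -0.3372  0.085 ]
 [ 0.4601 -0.3648  0.085 ]] [ 0.4915 -0.3435  0.085 ]
```

View pics/sc1.png

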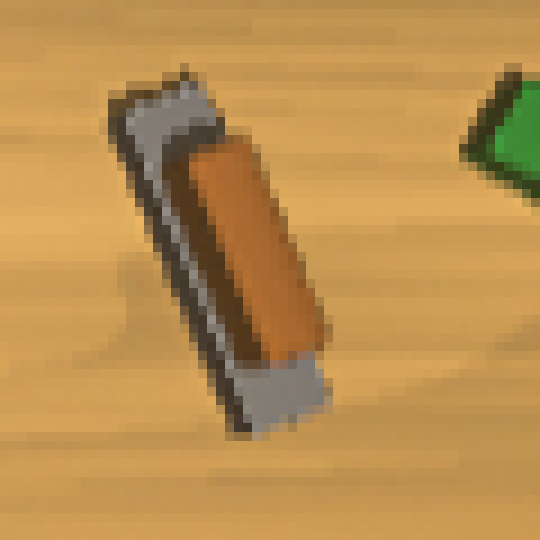

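View pics/sc2.png

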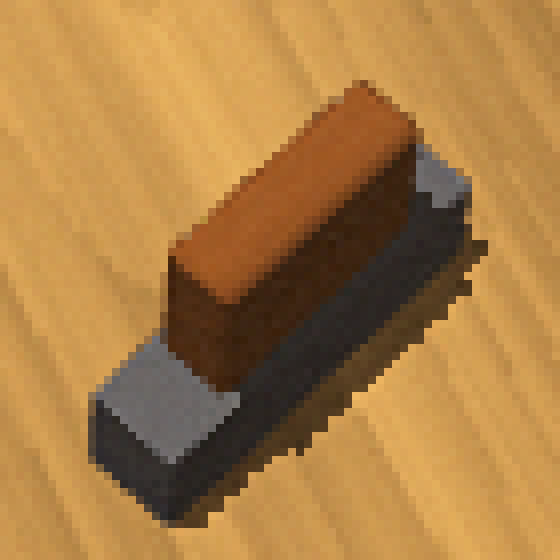

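The top crop shows the five chips at (233,100), (316,110), (299,175), (220,223) and (302,240), and the plain pan on the left, at world +y. The top and side views agree on the scraper handle: centre about (0.490, -0.342), yaw about 20°. The plate is at (0.562, 0.0155), yaw about -7.5°. Next I'll plan the approach.

```bash
cat > plan.py <<'E'
import numpy as np
from scipy.spatial.transform import Rotation as R
def frame(a): # tool-y world angle deg, pointing down
    a=np.radians(a); y=np.array([np.cos(a),np.sin(a),0]); z=np.array([0,0,-1.]); return np.c_[np.cross(y,z),y,z]
def cur(s):
    q=s["ee_rot"]; M=R.from_quat([q[1],q[2],q[3],q[0]]).as_matrix()
    return np.array(s["tool_pos"]),M
def step(p,M,tp,ta):
    d=M.T@(np.array(tp)-p)/.8; rv=R.from_matrix(M.T@frame(ta)).as_rotvec()/np.radians(30)
    return np.round(d,4),np.round(rv,3),np.linalg.norm(d)*.8/.05,np.linalg.norm(rv)*30/8.59
def chain(s,W):
    p,M=cur(s)
    for x,y,z,a in W:
        print((round(x,3),round(y,3),z,round(a,1)),*step(p,M,(x,y,z),a)); p,M=np.array([x,y,z]),frame(a)
E
python3 - <<'E'
from rig import *
from plan import *
s=state();p,M=cur(s);print(M)
a0=66.4;G=np.array([.4905,-.3425]);W=[]
for i in range(1,6):
    f=i/5;xy=p[:2]+f*(G-p[:2]);W.append((xy[0],xy[1],.214,a0+f*(-136.4)))
W.append((.4905,-.3425,.11,-70))
W.append((.4905,-.3425,.045,-70))
chain(s,W)
E
```

```text
[[-9.16000615e-01  4.01176791e-01 -2.35172798e-04]
 [ 4.01176860e-01  9.16000449e-01 -5.51594035e-04]
 [-5.86833673e-06 -5.99606360e-04 -9.99999820e-01]]
(np.float64(0.299), np.float64(0.389), 0.214, 39.1) [-0.1467 -0.1854  0.0004] [-0.001  0.     0.908] 3.7830047694211593 3.1697614482680403
(np.float64(0.347), np.float64(0.206), 0.214, 11.8) [-0.2153 -0.0978  0.    ] [0.    0.    0.909] 3.783001118064251 3.1757857974388832
(np.float64(0.395), np.float64(0.023), 0.214, -15.4) [-0.2361  0.0118  0.    ] [0.    0.    0.909] 3.783001118064251 3.1757857974388832
(np.float64(0.443), np.float64(-0.16), 0.214, -42.7) [-0.2045  0.1187  0.    ] [0.    0.    0.909] 3.783001118064252 3.1757857974388832
(np.float64(0.49), np.float64(-0.342), 0.214, -70.0) [-0.1273  0.1992  0.    ] [0.    0.    0.909] 3.78300111806425 3.1757857974388832
(0.49, -0.343, 0.11, -70) [0.   0.   0.13] [0. 0. 0.] 2.0799999999999996 0.0
(0.49, -0.343, 0.045, -70) [0.     0.     0.0812] [0. 0. 0.] 1.3 0.0
```

Request:
{"method": "apply_moves", "body": {"targets": [{"x": -0.147, "y": -0.185, "rz": 0.908, "jaw": 50}, {"x": -0.147, "y": -0.185, "rz": 0.908, "jaw": 50}, {"x": -0.147, "y": -0.185, "rz": 0.908, "jaw": 50}, {"x": -0.147, "y": -0.185, "rz": 0.908, "jaw": 50}, {"x": -0.147, "y": -0.185, "rz": 0.908, "jaw": 50}]}}

```text
validation failed for argument at $.ta...
```

Request:
{"method": "apply_moves", "body": {"targets": [{"x": -0.215, "y": -0.098, "rz": 0.909, "jaw": 50}, {"x": -0.215, "y": -0.098, "rz": 0.909, "jaw": 50}, {"x": -0.215, "y": -0.098, "rz": 0.909, "jaw": 50}, {"x": -0.215, "y": -0.098, "rz": 0.909, "jaw": 50}, {"x": -0.215, "y": -0.098, "rz": 0.909, "jaw": 50}]}}

```text
validation failed for argument at $.ta...
```

Request:
{"method": "apply_moves", "body": {"targets": [{"x": -0.236, "y": 0.012, "rz": 0.909, "jaw": 50}, {"x": -0.236, "y": 0.012, "rz": 0.909, "jaw": 50}, {"x": -0.236, "y": 0.012, "rz": 0.909, "jaw": 50}, {"x": -0.236, "y": 0.012, "rz": 0.909, "jaw": 50}, {"x": -0.236, "y": 0.012, "rz": 0.909, "jaw": 50}]}}

```text
validation failed for argument at $.ta...
```

Request:
{"method": "apply_moves", "body": {"targets": [{"x": -0.204, "y": 0.119, "rz": 0.909, "jaw": 50}, {"x": -0.204, "y": 0.119, "rz": 0.909, "jaw": 50}, {"x": -0.204, "y": 0.119, "rz": 0.909, "jaw": 50}, {"x": -0.204, "y": 0.119, "rz": 0.909, "jaw": 50}, {"x": -0.204, "y": 0.119, "rz": 0.909, "jaw": 50}]}}

```text
validation failed for argument at $.ta...
```

Request:
{"method": "apply_moves", "body": {"targets": [{"x": -0.127, "y": 0.199, "rz": 0.909, "jaw": 50}, {"x": -0.127, "y": 0.199, "rz": 0.909, "jaw": 50}, {"x": -0.127, "y": 0.199, "rz": 0.909, "jaw": 50}, {"x": -0.127, "y": 0.199, "rz": 0.909, "jaw": 50}, {"x": -0.127, "y": 0.199, "rz": 0.909, "jaw": 50}, {"x": -0.127, "y": 0.199, "rz": 0.909, "jaw": 50}]}}

```text
validation failed for argument at $.ta...
```

Request:
{"method": "apply_moves", "body": {"targets": [{"x": -0.147, "y": -0.185, "z": 0.0, "rx": 0.0, "ry": 0.0, "rz": 0.908, "jaw": 50}, {"x": -0.147, "y": -0.185, "z": 0.0, "rx": 0.0, "ry": 0.0, "rz": 0.908, "jaw": 50}, {"x": -0.147, "y": -0.185, "z": 0.0, "rx": 0.0, "ry": 0.0, "rz": 0.908, "jaw": 50}, {"x": -0.147, "y": -0.185, "z": 0.0, "rx": 0.0, "ry": 0.0, "rz": 0.908, "jaw": 50}, {"x": -0.147, "y": -0.185, "z": 0.0, "rx": 0.0, "ry": 0.0, "rz": 0.908, "jaw": 50}]}}

```text
time_s: 0.75
tool_pos: [0.2993, 0.3856, 0.2145]
ee_rot: [0.0, 0.431, 0.902, -0.001]
force: [-0.7, -0.7, -0.2]
width: 0.592
```

Request:
{"method": "apply_moves", "body": {"targets": [{"x": -0.215, "y": -0.098, "z": 0.0, "rx": 0.0, "ry": 0.0, "rz": 0.909, "jaw": 50}, {"x": -0.215, "y": -0.098, "z": 0.0, "rx": 0.0, "ry": 0.0, "rz": 0.909, "jaw": 50}, {"x": -0.215, "y": -0.098, "z": 0.0, "rx": 0.0, "ry": 0.0, "rz": 0.909, "jaw": 50}, {"x": -0.215, "y": -0.098, "z": 0.0, "rx": 0.0, "ry": 0.0, "rz": 0.909, "jaw": 50}, {"x": -0.215, "y": -0.098, "z": 0.0, "rx": 0.0, "ry": 0.0, "rz": 0.909, "jaw": 50}]}}

```text
time_s: 1.25
tool_pos: [0.3474, 0.2039, 0.2147]
ee_rot: [0.0, 0.632, 0.775, -0.0]
force: [-0.4, -0.1, 0.1]
width: 0.55
```

Request:
{"method": "apply_moves", "body": {"targets": [{"x": -0.236, "y": 0.012, "z": 0.0, "rx": 0.0, "ry": 0.0, "rz": 0.909, "jaw": 50}, {"x": -0.236, "y": 0.012, "z": 0.0, "rx": 0.0, "ry": 0.0, "rz": 0.909, "jaw": 50}, {"x": -0.236, "y": 0.012, "z": 0.0, "rx": 0.0, "ry": 0.0, "rz": 0.909, "jaw": 50}, {"x": -0.236, "y": 0.012, "z": 0.0, "rx": 0.0, "ry": 0.0, "rz": 0.909, "jaw": 50}, {"x": -0.236, "y": 0.012, "z": 0.0, "rx": 0.0, "ry": 0.0, "rz": 0.909, "jaw": 50}]}}

```text
time_s: 1.75
tool_pos: [0.3966, 0.0215, 0.2149]
ee_rot: [0.001, 0.797, 0.604, 0.0]
force: [0.6, 0.5, -0.8]
width: 0.54
```

Request:
{"method": "apply_moves", "body": {"targets": [{"x": -0.204, "y": 0.119, "z": 0.0, "rx": 0.0, "ry": 0.0, "rz": 0.909, "jaw": 50}, {"x": -0.204, "y": 0.119, "z": 0.0, "rx": 0.0, "ry": 0.0, "rz": 0.909, "jaw": 50}, {"x": -0.204, "y": 0.119, "z": 0.0, "rx": 0.0, "ry": 0.0, "rz": 0.909, "jaw": 50}, {"x": -0.204, "y": 0.119, "z": 0.0, "rx": 0.0, "ry": 0.0, "rz": 0.909, "jaw": 50}, {"x": -0.204, "y": 0.119, "z": 0.0, "rx": 0.0, "ry": 0.0, "rz": 0.909, "jaw": 50}]}}

```text
time_s: 2.25
tool_pos: [0.4456, -0.1611, 0.2147]
ee_rot: [0.001, 0.916, 0.4, 0.001]
force: [0.9, 0.6, -1.1]
width: 0.546
```

Request:
{"method": "apply_moves", "body": {"targets": [{"x": -0.127, "y": 0.199, "z": 0.0, "rx": 0.0, "ry": 0.0, "rz": 0.909, "jaw": 50}, {"x": -0.127, "y": 0.199, "z": 0.0, "rx": 0.0, "ry": 0.0, "rz": 0.909, "jaw": 50}, {"x": -0.127, "y": 0.199, "z": 0.0, "rx": 0.0, "ry": 0.0, "rz": 0.909, "jaw": 50}, {"x": -0.127, "y": 0.199, "z": 0.0, "rx": 0.0, "ry": 0.0, "rz": 0.909, "jaw": 50}, {"x": -0.127, "y": 0.199, "z": 0.0, "rx": 0.0, "ry": 0.0, "rz": 0.909, "jaw": 50}, {"x": -0.127, "y": 0.199, "z": 0.0, "rx": 0.0, "ry": 0.0, "rz": 0.909, "jaw": 50}]}}

```text
time_s: 2.85
tool_pos: [0.492, -0.3398, 0.2139]
ee_rot: [-0.001, 0.985, 0.174, -0.0]
force: [0.2, 0.8, -0.2]
width: 0.54
```

```bash
python3 - <<'E'
from rig import *
from h import *
from plan import *
np.set_printoptions(precision=4,suppress=True)
d=snapshot("wrist");cv2.imwrite("pics/w1.png",d["pixels"])
hs=cv2.cvtColor(d["pixels"],cv2.COLOR_BGR2HSV);m=cv2.inRange(hs,(3,150,60),(16,255,255))
c,_=cv2.findContours(m,cv2.RETR_EXTERNAL,cv2.CHAIN_APPROX_NONE)
for k in c:
    if cv2.contourArea(k)>300:
        r=cv2.minAreaRect(k);print(r);print(cast(d,cv2.boxPoints(r),.085,True))
s=state();print(s["tool_pos"],s["qpos"])
chain(s,[(.4905,-.3425,.12,-70),(.4905,-.3425,.045,-70)])
E
```

```text
((257.5, 183.0), (72.0, 21.0), 90.0)
[[ 0.5263 -0.3185  0.085 ]
 [ 0.5336 -0.3384  0.085 ]
 [ 0.4621 -0.3653  0.085 ]
 [ 0.4544 -0.3443  0.085 ]]
[ 0.4917 -0.3391  0.214 ] [-0.6067  0.3117  1.6939  0.0008  1.1375  0.6122]
(0.49, -0.343, 0.12, -70) [-0.0028  0.0036  0.1175] [-0.003  0.001  0.005] 1.881911350046917 0.020170190266141773
(0.49, -0.343, 0.045, -70) [0.     0.     0.0937] [0. 0. 0.] 1.4999999999999998 0.0
```

View pics/w1.png

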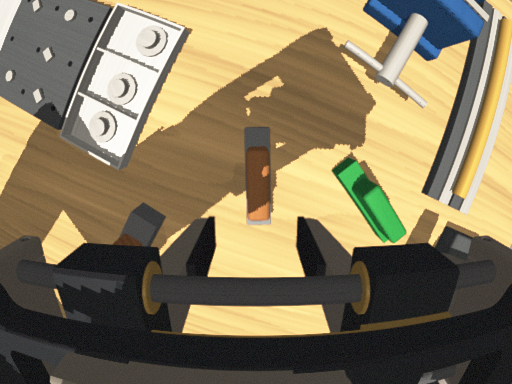

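The wrist view shows the handle upright in the image at column 257, centred between the fingers, so yaw and centring are good. The green decoy is clear of the right finger. I'll descend.

Request:
{"method": "apply_moves", "body": {"targets": [{"x": -0.002, "y": 0.003, "z": 0.117, "rx": 0.0, "ry": 0.0, "rz": 0.0, "jaw": 50}, {"x": -0.002, "y": 0.003, "z": 0.117, "rx": 0.0, "ry": 0.0, "rz": 0.0, "jaw": 50}, {"x": -0.002, "y": 0.003, "z": 0.117, "rx": 0.0, "ry": 0.0, "rz": 0.0, "jaw": 50}, {"x": -0.002, "y": 0.003, "z": 0.17, "rx": 0.0, "ry": 0.0, "rz": 0.0, "jaw": 50}, {"x": -0.002, "y": 0.003, "z": 0.21, "rx": 0.0, "ry": 0.0, "rz": 0.0, "jaw": 50}, {"x": -0.002, "y": 0.003, "z": 0.21, "rx": 0.0, "ry": 0.0, "rz": 0.0, "jaw": 50}, {"x": -0.002, "y": 0.003, "z": 0.21, "rx": 0.0, "ry": 0.0, "rz": 0.0, "jaw": 50}]}}

```text
time_s: 3.6
tool_pos: [0.4916, -0.3436, 0.0485]
ee_rot: [0.0, 0.985, 0.174, 0.0]
force: [0.3, -0.6, -0.4]
width: 0.543
```

Request:
{"method": "apply_moves", "body": {"targets": [{"x": 0.0, "y": 0.0, "z": 0.0, "rx": 0.0, "ry": 0.0, "rz": 0.0, "jaw": 10}, {"x": 0.0, "y": 0.0, "z": 0.0, "rx": 0.0, "ry": 0.0, "rz": 0.0, "jaw": 10}, {"x": 0.0, "y": 0.0, "z": 0.0, "rx": 0.0, "ry": 0.0, "rz": 0.0, "jaw": 10}, {"x": 0.0, "y": 0.0, "z": 0.0, "rx": 0.0, "ry": 0.0, "rz": 0.0, "jaw": 10}, {"x": 0.0, "y": 0.0, "z": 0.0, "rx": 0.0, "ry": 0.0, "rz": 0.0, "jaw": 10}, {"x": 0.0, "y": 0.0, "z": 0.0, "rx": 0.0, "ry": 0.0, "rz": 0.0, "jaw": 10}, {"x": 0.0, "y": 0.0, "z": 0.0, "rx": 0.0, "ry": 0.0, "rz": 0.0, "jaw": 10}, {"x": 0.0, "y": 0.0, "z": 0.0, "rx": 0.0, "ry": 0.0, "rz": 0.0, "jaw": 10}], "grip_force": 40}}

```text
time_s: 4.4
tool_pos: [0.4911, -0.3444, 0.0477]
ee_rot: [0.0, 0.985, 0.174, 0.0]
force: [-1.2, 0.7, 7.8]
width: 0.256
```

```bash
python3 - <<'E'
from rig import *
s=state();print(s["tool_pos"],s["ee_rot"],s["width"],s["width"]*92,s["force"],s["time_s"])
E
```

```text
[ 0.49111669 -0.34442442  0.04773111] [3.98202883e-04 9.84779595e-01 1.73806643e-01 4.92142917e-04] 0.25649725867031736 23.597747797669197 [-1.15424259  0.7237524   7.76534745] 4.4
```

Request:
{"method": "apply_moves", "body": {"targets": [{"x": 0.0, "y": 0.0, "z": -0.05, "rx": 0.0, "ry": 0.0, "rz": 0.0, "jaw": 10}, {"x": 0.0, "y": 0.0, "z": -0.13, "rx": 0.0, "ry": 0.0, "rz": 0.0, "jaw": 10}, {"x": 0.0, "y": 0.0, "z": -0.13, "rx": 0.0, "ry": 0.0, "rz": 0.0, "jaw": 10}, {"x": 0.0, "y": 0.0, "z": -0.13, "rx": 0.0, "ry": 0.0, "rz": 0.0, "jaw": 10}, {"x": 0.0, "y": 0.0, "z": -0.13, "rx": 0.0, "ry": 0.0, "rz": 0.0, "jaw": 10}]}}

```text
time_s: 4.9
tool_pos: [0.4898, -0.3436, 0.1494]
ee_rot: [-0.001, 0.985, 0.174, -0.001]
force: [-0.3, -0.5, -4.0]
width: 0.256
```

```bash
python3 - <<'E'
from rig import *
from plan import *
s=state();print(s["tool_pos"],s["ee_rot"],s["width"]*92,s["force"],s["wrist_torque"])
chain(s,[(.5872,-.0634,.15,-97.45),(.5872,-.0634,.095,-97.45)])
E
```

```text
[ 0.48980742 -0.34355465  0.14935684] [-5.52197488e-04  9.84772955e-01  1.73843633e-01 -5.59799734e-04] 23.549420754765084 [-0.31291234 -0.47229936 -4.02293006] [-0.04097761  0.16935988  0.00511538]
(0.587, -0.063, 0.15, -97.5) [ 0.2343 -0.2873 -0.0006] [-0.002  0.002  0.916] 5.932026880613238 3.1982415213787445
(0.587, -0.063, 0.095, -97.5) [0.     0.     0.0687] [0. 0. 0.] 1.0999999999999999 0.0
```

Request:
{"method": "apply_moves", "body": {"targets": [{"x": 0.234, "y": -0.287, "z": 0.0, "rx": 0.0, "ry": 0.0, "rz": 0.916, "jaw": 10}, {"x": 0.234, "y": -0.287, "z": 0.0, "rx": 0.0, "ry": 0.0, "rz": 0.916, "jaw": 10}, {"x": 0.234, "y": -0.287, "z": 0.0, "rx": 0.0, "ry": 0.0, "rz": 0.916, "jaw": 10}, {"x": 0.234, "y": -0.287, "z": 0.0, "rx": 0.0, "ry": 0.0, "rz": 0.916, "jaw": 10}, {"x": 0.234, "y": -0.287, "z": 0.0, "rx": 0.0, "ry": 0.0, "rz": 0.916, "jaw": 10}, {"x": 0.234, "y": -0.287, "z": 0.0, "rx": 0.0, "ry": 0.0, "rz": 0.916, "jaw": 10}, {"x": 0.234, "y": -0.287, "z": 0.0, "rx": 0.0, "ry": 0.0, "rz": 0.916, "jaw": 10}, {"x": 0.234, "y": -0.287, "z": 0.0, "rx": 0.0, "ry": 0.0, "rz": 0.916, "jaw": 10}]}}

```text
time_s: 5.7
tool_pos: [0.5867, -0.0628, 0.1482]
ee_rot: [0.0, 0.998, -0.063, -0.002]
force: [-1.0, -0.9, -2.3]
width: 0.257
```

```bash
python3 - <<'E'
from rig import *
from plan import *
import cv2
s=state();print(s["tool_pos"],s["ee_rot"],s["width"]*92,s["force"],s["qpos"])
chain(s,[(.5872,-.0634,.100,-97.45)])
d=snapshot("side");cv2.imwrite("pics/s2.png",cv2.resize(d["pixels"][80:290,150:370],None,fx=2.8,fy=2.8,interpolation=cv2.INTER_CUBIC))
d=snapshot("wrist");cv2.imwrite("pics/w2.png",d["pixels"])
E
```

```text
[ 0.58669366 -0.06276677  0.14820091] [ 7.61334311e-07  9.97980889e-01 -6.34844792e-02 -1.96615777e-03] 23.668666308026737 [-0.99449823 -0.86416244 -2.28755756] [-1.09010870e-01  3.72133525e-01  1.76769643e+00 -2.13508444e-04
  1.00569089e+00  1.58895479e+00]
(0.587, -0.063, 0.1, -97.5) [0.001  0.0007 0.0602] [0.    0.007 0.006] 0.9641545872491494 0.032878827969079864
```

View pics/s2.png

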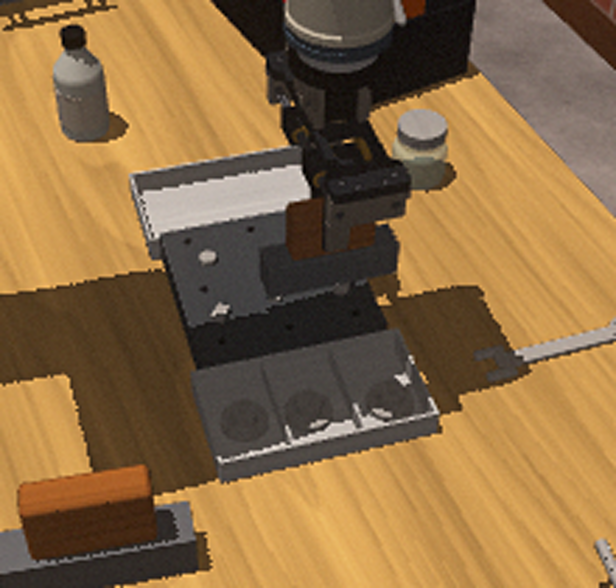

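View pics/w2.png

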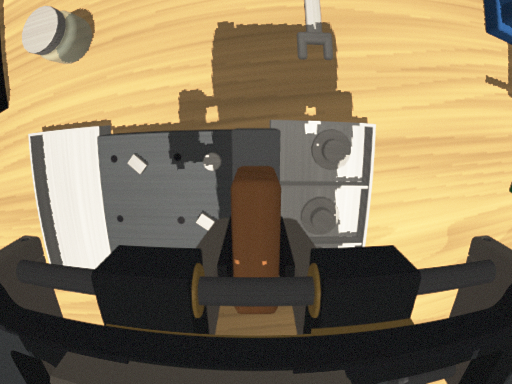

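The wrist view shows the handle held at column 257, parallel to the plate edge. Chips at (206,222) and (211,160) sit just to the left of the scraper, on the pan side. I'll lower it.

Request:
{"method": "apply_moves", "body": {"targets": [{"x": 0.001, "y": 0.001, "z": 0.04, "rx": 0.0, "ry": 0.007, "rz": 0.006, "jaw": 10}, {"x": 0.001, "y": 0.001, "z": 0.072, "rx": 0.0, "ry": 0.007, "rz": 0.006, "jaw": 10}, {"x": 0.001, "y": 0.001, "z": 0.072, "rx": 0.0, "ry": 0.007, "rz": 0.006, "jaw": 10}, {"x": 0.001, "y": 0.001, "z": 0.072, "rx": 0.0, "ry": 0.007, "rz": 0.006, "jaw": 10}, {"x": 0.001, "y": 0.001, "z": 0.072, "rx": 0.0, "ry": 0.007, "rz": 0.006, "jaw": 10}]}}

```text
time_s: 6.3
tool_pos: [0.5893, -0.0661, 0.0942]
ee_rot: [0.0, 0.998, -0.067, 0.003]
force: [0.0, -0.1, -2.1]
width: 0.258
```

```bash
python3 - <<'E'
from rig import *
from plan import *
import cv2
s=state();print(s["tool_pos"],s["ee_rot"],s["width"]*92,s["force"])
d=snapshot("side");cv2.imwrite("pics/s3.png",cv2.resize(d["pixels"][120:240,190:330],None,fx=4.5,fy=4.5,interpolation=cv2.INTER_CUBIC))
chain(s,[(.5872,-.0634,.085,-97.45),(.6105,.1151,.085,-97.45)])
E
```

```text
[ 0.58929726 -0.06605594  0.09421996] [ 1.91720135e-04  9.97742872e-01 -6.70977152e-02  2.64962681e-03] 23.740031845676498 [ 0.02682458 -0.05259309 -2.12373672]
(0.587, -0.063, 0.085, -97.5) [-0.0031 -0.0029  0.0115] [ 0.    -0.01  -0.008] 0.19642836956577842 0.04546420222536883
(0.611, 0.115, 0.085, -97.5) [-1.00e-04 -2.25e-01  0.00e+00] [0. 0. 0.] 3.600285544231179 0.0
```

View pics/s3.png

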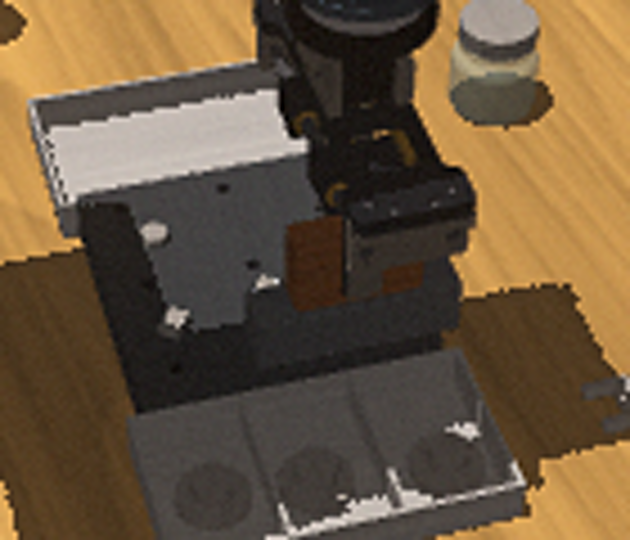

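Request:
{"method": "apply_moves", "body": {"targets": [{"x": 0.0, "y": 0.0, "z": 0.006, "rx": 0.0, "ry": -0.008, "rz": 0.0, "jaw": 10}, {"x": 0.0, "y": 0.0, "z": 0.01, "rx": 0.0, "ry": -0.008, "rz": 0.0, "jaw": 10}, {"x": 0.0, "y": 0.0, "z": 0.01, "rx": 0.0, "ry": -0.008, "rz": 0.0, "jaw": 10}, {"x": 0.0, "y": 0.0, "z": 0.01, "rx": 0.0, "ry": -0.008, "rz": 0.0, "jaw": 10}]}}

```text
time_s: 6.75
tool_pos: [0.5885, -0.065, 0.0849]
ee_rot: [-0.0, 0.998, -0.066, -0.0]
force: [-0.8, -0.2, -2.4]
width: 0.261
```

```bash
python3 - <<'E'
from rig import *
from plan import *
s=state();print(s["tool_pos"],s["ee_rot"],s["width"]*92,s["force"])
chain(s,[(.5872,-.0634,.085,-97.45),(.6105,.1151,.085,-97.45)])
E
```

```text
[ 0.58848831 -0.06501097  0.08491269] [-2.63811291e-05  9.97789500e-01 -6.64526998e-02 -3.88744059e-04] 24.009699734487807 [-0.79545111 -0.21664928 -2.38049972]
(0.587, -0.063, 0.085, -97.5) [-0.0019 -0.0018 -0.0001] [-0.     0.001 -0.006] 0.04129205653468718 0.020521871547349625
(0.611, 0.115, 0.085, -97.5) [-1.00e-04 -2.25e-01  0.00e+00] [0. 0. 0.] 3.600285544231179 0.0
```

Request:
{"method": "apply_moves", "body": {"targets": [{"x": 0.0, "y": -0.015, "z": 0.0, "rx": 0.0, "ry": 0.0, "rz": -0.005, "jaw": 10}, {"x": -0.001, "y": -0.03, "z": 0.0, "rx": 0.0, "ry": 0.0, "rz": -0.005, "jaw": 10}, {"x": -0.001, "y": -0.045, "z": 0.0, "rx": 0.0, "ry": 0.0, "rz": -0.005, "jaw": 10}, {"x": -0.002, "y": -0.06, "z": 0.0, "rx": 0.0, "ry": 0.0, "rz": -0.005, "jaw": 10}, {"x": -0.002, "y": -0.075, "z": 0.0, "rx": 0.0, "ry": 0.0, "rz": -0.005, "jaw": 10}, {"x": -0.002, "y": -0.09, "z": 0.0, "rx": 0.0, "ry": 0.0, "rz": -0.005, "jaw": 10}, {"x": -0.002, "y": -0.105, "z": 0.0, "rx": 0.0, "ry": 0.0, "rz": -0.005, "jaw": 10}, {"x": -0.002, "y": -0.12, "z": 0.0, "rx": 0.0, "ry": 0.0, "rz": -0.005, "jaw": 10}]}}

```text
time_s: 7.55
tool_pos: [0.5999, 0.0313, 0.085]
ee_rot: [-0.0, 0.998, -0.065, -0.0]
force: [-0.3, -0.4, -2.0]
width: 0.257
```

```bash
python3 - <<'E'
from rig import *
from plan import *
import cv2
s=state();print(s["tool_pos"],s["ee_rot"],s["width"]*92,s["force"])
chain(s,[(.6105,.1151,.085,-97.45)])
d=snapshot("wrist");cv2.imwrite("pics/w4.png",d["pixels"])
d=snapshot("side");cv2.imwrite("pics/s4.png",cv2.resize(d["pixels"][100:240,190:330],None,fx=4,fy=4,interpolation=cv2.INTER_CUBIC))
E
```

```text
[0.59987835 0.03131833 0.08498065] [-2.45861125e-05  9.97873933e-01 -6.51732120e-02 -2.56285286e-04] 23.61759657274878 [-0.26756903 -0.38567006 -1.96281177]
(0.611, 0.115, 0.085, -97.5) [-0.0005 -0.1056 -0.    ] [-0.     0.001 -0.001] 1.6890456084450716 0.0043980309304047106
```

View pics/s4.png

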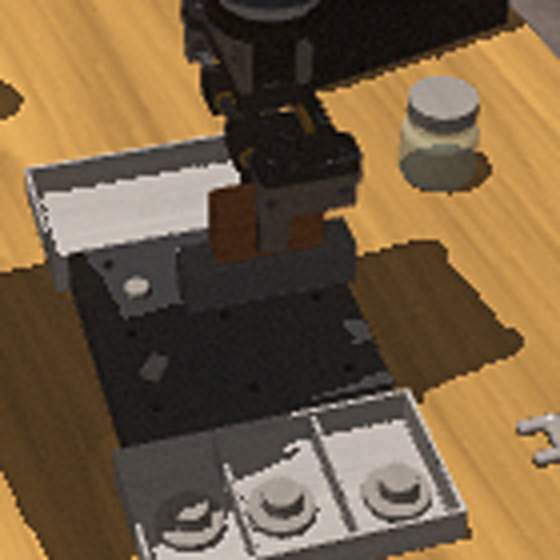

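View pics/w4.png

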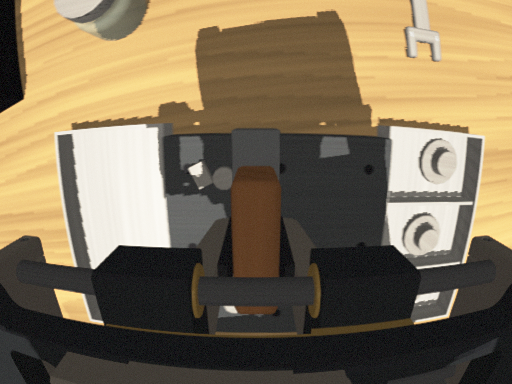

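The scraper is mid-plate. The disc at (222,178) rides on its left face, with the rectangle at (199,172) ahead of it. Only the offcut outside this lane remains behind. Continuing over the pan edge.

Request:
{"method": "apply_moves", "body": {"targets": [{"x": 0.0, "y": -0.015, "z": 0.0, "rx": 0.0, "ry": 0.0, "rz": 0.0, "jaw": 10}, {"x": 0.0, "y": -0.03, "z": 0.0, "rx": 0.0, "ry": 0.0, "rz": 0.0, "jaw": 10}, {"x": 0.0, "y": -0.045, "z": 0.0, "rx": 0.0, "ry": 0.0, "rz": 0.0, "jaw": 10}, {"x": 0.0, "y": -0.06, "z": 0.0, "rx": 0.0, "ry": 0.0, "rz": 0.0, "jaw": 10}, {"x": 0.0, "y": -0.075, "z": 0.0, "rx": 0.0, "ry": 0.0, "rz": 0.0, "jaw": 10}, {"x": 0.0, "y": -0.09, "z": 0.0, "rx": 0.0, "ry": 0.0, "rz": 0.0, "jaw": 10}, {"x": 0.0, "y": -0.105, "z": 0.0, "rx": 0.0, "ry": 0.0, "rz": 0.0, "jaw": 10}, {"x": 0.0, "y": -0.113, "z": 0.0, "rx": 0.0, "ry": 0.0, "rz": 0.0, "jaw": 10}]}}

```text
time_s: 8.45
tool_pos: [0.6117, 0.1212, 0.085]
ee_rot: [-0.0, 0.998, -0.065, -0.0]
force: [-0.0, 0.2, -2.5]
width: 0.262
```

```bash
python3 - <<'E'
from rig import *
from plan import *
import cv2
s=state();print(s["tool_pos"],s["ee_rot"],s["width"]*92,s["force"])
d=snapshot("wrist");cv2.imwrite("pics/w5.png",d["pixels"])
d=snapshot("side");cv2.imwrite("pics/s5.png",cv2.resize(d["pixels"][100:240,190:330],None,fx=4,fy=4,interpolation=cv2.INTER_CUBIC))
E
```

```text
[0.6116968  0.12122971 0.08497519] [-1.17364258e-04  9.97891250e-01 -6.49076297e-02 -1.97033080e-04] 24.133811763781885 [-0.03287184  0.22037166 -2.51533671]
```

View pics/s5.png

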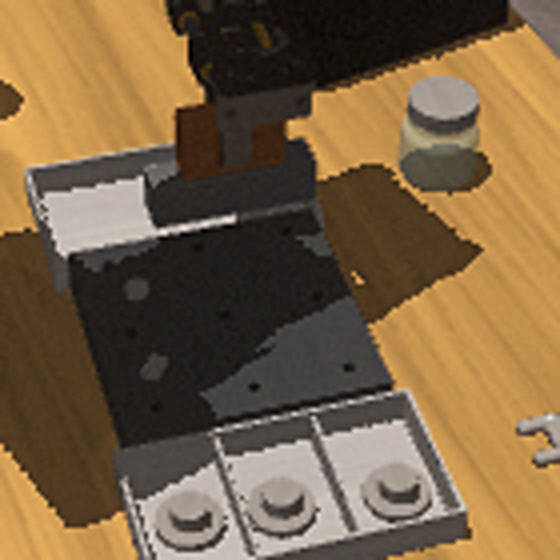

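View pics/w5.png

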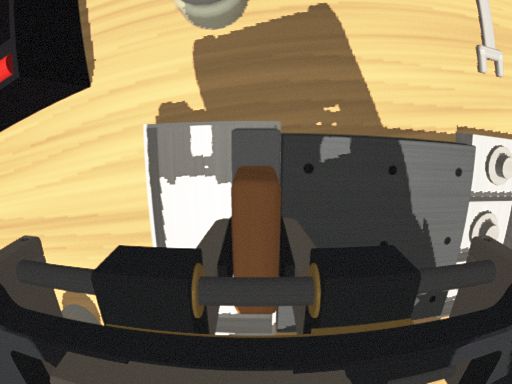

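Three offcuts have dropped off. Two remain on the plate, at (137,288) and (155,366) in the side crop. Lifting for the second lane.

```bash
python3 - <<'E'
from rig import *
from plan import *
s=state();p=s["tool_pos"]
chain(s,[(p[0],p[1],.145,-97.45),(.5178,-.0544,.145,-97.45),(.5178,-.0544,.085,-97.45),(.5178+.0245,-.0544+.187,.085,-97.45)])
E
```

```text
(np.float64(0.612), np.float64(0.121), 0.145, -97.5) [-0.     -0.     -0.0751] [-0.     0.001  0.001] 1.201021948600818 0.004617485422553891
(0.518, -0.054, 0.145, -97.5) [-0.0879  0.2325  0.    ] [0. 0. 0.] 3.9761938093975657 0.0
(0.518, -0.054, 0.085, -97.5) [0.    0.    0.075] [0. 0. 0.] 1.1999999999999995 0.0
(0.542, 0.133, 0.085, -97.5) [ 1.000e-04 -2.357e-01  0.000e+00] [0. 0. 0.] 3.7719623540008977 0.0
```

Request:
{"method": "apply_moves", "body": {"targets": [{"x": 0.0, "y": 0.0, "z": -0.04, "rx": 0.0, "ry": 0.0, "rz": 0.0, "jaw": 10}, {"x": 0.0, "y": 0.0, "z": -0.075, "rx": 0.0, "ry": 0.0, "rz": 0.0, "jaw": 10}, {"x": 0.0, "y": 0.0, "z": -0.075, "rx": 0.0, "ry": 0.0, "rz": 0.0, "jaw": 10}, {"x": 0.0, "y": 0.0, "z": -0.075, "rx": 0.0, "ry": 0.0, "rz": 0.0, "jaw": 10}]}}

```text
time_s: 8.95
tool_pos: [0.6116, 0.1195, 0.145]
ee_rot: [-0.0, 0.998, -0.065, 0.0]
force: [-0.1, -0.4, -2.9]
width: 0.256
```

Request:
{"method": "apply_moves", "body": {"targets": [{"x": -0.088, "y": 0.232, "z": 0.0, "rx": 0.0, "ry": 0.0, "rz": 0.0, "jaw": 10}, {"x": -0.088, "y": 0.232, "z": 0.0, "rx": 0.0, "ry": 0.0, "rz": 0.0, "jaw": 10}, {"x": -0.088, "y": 0.232, "z": 0.0, "rx": 0.0, "ry": 0.0, "rz": 0.0, "jaw": 10}, {"x": -0.088, "y": 0.232, "z": 0.0, "rx": 0.0, "ry": 0.0, "rz": 0.0, "jaw": 10}, {"x": -0.088, "y": 0.232, "z": 0.0, "rx": 0.0, "ry": 0.0, "rz": 0.0, "jaw": 10}, {"x": -0.088, "y": 0.232, "z": 0.0, "rx": 0.0, "ry": 0.0, "rz": 0.0, "jaw": 10}, {"x": -0.088, "y": 0.232, "z": 0.03, "rx": 0.0, "ry": 0.0, "rz": 0.0, "jaw": 10}, {"x": -0.088, "y": 0.232, "z": 0.03, "rx": 0.0, "ry": 0.0, "rz": 0.0, "jaw": 10}]}}

```text
time_s: 9.75
tool_pos: [0.5159, -0.054, 0.1183]
ee_rot: [-0.0, 0.998, -0.065, -0.003]
force: [-0.5, 0.5, -3.2]
width: 0.26
```

```bash
python3 - <<'E'
from rig import *
from plan import *
import cv2
s=state();print(s["tool_pos"],s["ee_rot"],s["width"]*92,s["force"])
d=snapshot("wrist");cv2.imwrite("pics/w6.png",d["pixels"])
chain(s,[(.5178,-.0544,.085,-97.45),(.5178+.0245,-.0544+.187,.085,-97.45)])
E
```

```text
[ 0.51588133 -0.05397856  0.1182764 ] [-2.31099515e-04  9.97890774e-01 -6.48608114e-02 -2.65042155e-03] 23.878979559633414 [-0.45609155  0.50875858 -3.19262463]
(0.518, -0.054, 0.085, -97.5) [0.0027 0.0002 0.0416] [-0.    0.01  0.  ] 0.6666866998238237 0.03551975434750934
(0.542, 0.133, 0.085, -97.5) [ 1.000e-04 -2.357e-01  0.000e+00] [0. 0. 0.] 3.7719623540008977 0.0
```

View pics/w6.png

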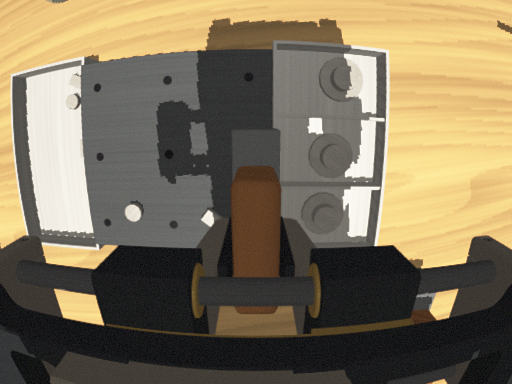

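The wrist view shows two chips in the pan at (75,80) and (72,101), and a sliver of a third at (83,147) by the near wall. Two chips remain, at (133,212) and (208,217), ahead of the scraper. Lowering.

Request:
{"method": "apply_moves", "body": {"targets": [{"x": 0.001, "y": 0.0, "z": 0.02, "rx": 0.0, "ry": 0.0, "rz": 0.0, "jaw": 10}, {"x": 0.001, "y": 0.0, "z": 0.034, "rx": 0.0, "ry": 0.0, "rz": 0.0, "jaw": 10}, {"x": 0.001, "y": 0.0, "z": 0.034, "rx": 0.0, "ry": 0.0, "rz": 0.0, "jaw": 10}, {"x": 0.001, "y": 0.0, "z": 0.034, "rx": 0.0, "ry": 0.0, "rz": 0.0, "jaw": 10}]}}

```text
time_s: 10.2
tool_pos: [0.5184, -0.0548, 0.0939]
ee_rot: [-0.0, 0.998, -0.065, -0.001]
force: [-0.6, -0.6, -2.4]
width: 0.256
```

```bash
python3 - <<'E'
from rig import *
from plan import *
s=state();print(s["tool_pos"],s["ee_rot"],s["width"]*92,s["force"])
chain(s,[(.5178,-.0544,.085,-97.45),(.5178+.0245,-.0544+.187,.085,-97.45)])
E
```

```text
[ 0.51838139 -0.05479229  0.09390814] [-3.95612684e-05  9.97884690e-01 -6.50065553e-02 -5.39524378e-04] 23.594671762085735 [-0.61934366 -0.55752673 -2.39091198]
(0.518, -0.054, 0.085, -97.5) [-0.0008 -0.0004  0.0111] [-0.     0.002 -0.   ] 0.17871415948019542 0.007235293550058863
(0.542, 0.133, 0.085, -97.5) [ 1.000e-04 -2.357e-01  0.000e+00] [0. 0. 0.] 3.7719623540008977 0.0
```

Request:
{"method": "apply_moves", "body": {"targets": [{"x": -0.001, "y": 0.0, "z": 0.006, "rx": 0.0, "ry": 0.0, "rz": 0.0, "jaw": 10}, {"x": -0.001, "y": 0.0, "z": 0.011, "rx": 0.0, "ry": 0.0, "rz": 0.0, "jaw": 10}, {"x": -0.001, "y": 0.0, "z": 0.011, "rx": 0.0, "ry": 0.0, "rz": 0.0, "jaw": 10}, {"x": -0.001, "y": 0.0, "z": 0.011, "rx": 0.0, "ry": 0.0, "rz": 0.0, "jaw": 10}]}}

```text
time_s: 10.6
tool_pos: [0.5175, -0.055, 0.0851]
ee_rot: [-0.0, 0.998, -0.065, -0.0]
force: [-0.5, 0.7, -3.2]
width: 0.258
```

Request:
{"method": "apply_moves", "body": {"targets": [{"x": 0.0, "y": -0.015, "z": 0.0, "rx": 0.0, "ry": 0.0, "rz": 0.0, "jaw": 10}, {"x": 0.0, "y": -0.03, "z": 0.0, "rx": 0.0, "ry": 0.0, "rz": 0.0, "jaw": 10}, {"x": 0.0, "y": -0.045, "z": 0.0, "rx": 0.0, "ry": 0.0, "rz": 0.0, "jaw": 10}, {"x": 0.0, "y": -0.06, "z": 0.0, "rx": 0.0, "ry": 0.0, "rz": 0.0, "jaw": 10}, {"x": 0.0, "y": -0.075, "z": 0.0, "rx": 0.0, "ry": 0.0, "rz": 0.0, "jaw": 10}, {"x": 0.0, "y": -0.09, "z": 0.0, "rx": 0.0, "ry": 0.0, "rz": 0.0, "jaw": 10}, {"x": 0.0, "y": -0.105, "z": 0.0, "rx": 0.0, "ry": 0.0, "rz": 0.0, "jaw": 10}, {"x": 0.0, "y": -0.12, "z": 0.0, "rx": 0.0, "ry": 0.0, "rz": 0.0, "jaw": 10}]}}

```text
time_s: 11.4
tool_pos: [0.5302, 0.0413, 0.085]
ee_rot: [-0.0, 0.998, -0.065, -0.0]
force: [-0.0, -0.6, -2.9]
width: 0.257
```

```bash
python3 - <<'E'
from rig import *
from plan import *
import cv2
s=state();print(s["tool_pos"],s["ee_rot"],s["width"]*92,s["force"])
d=snapshot("wrist");cv2.imwrite("pics/w7.png",d["pixels"])
chain(s,[(.5178+.0238,-.0544+.182,.085,-97.45)])
E
```

```text
[0.53018514 0.04127217 0.08503148] [-7.89508809e-06  9.97873997e-01 -6.51722448e-02 -2.53459302e-04] 23.60201538013447 [-0.01509926 -0.60852646 -2.86756461]
(0.542, 0.128, 0.085, -97.5) [ 1.000e-04 -1.088e-01  0.000e+00] [ 0.     0.001 -0.001] 1.7415849240119725 0.004349593341229695
```

View pics/w7.png

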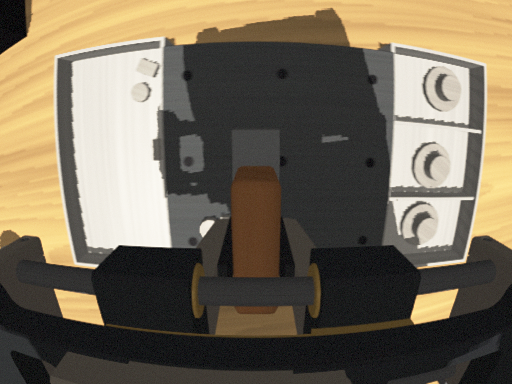

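Request:
{"method": "apply_moves", "body": {"targets": [{"x": 0.0, "y": -0.015, "z": 0.0, "rx": 0.0, "ry": 0.0, "rz": 0.0, "jaw": 10}, {"x": 0.0, "y": -0.03, "z": 0.0, "rx": 0.0, "ry": 0.0, "rz": 0.0, "jaw": 10}, {"x": 0.0, "y": -0.045, "z": 0.0, "rx": 0.0, "ry": 0.0, "rz": 0.0, "jaw": 10}, {"x": 0.0, "y": -0.06, "z": 0.0, "rx": 0.0, "ry": 0.0, "rz": 0.0, "jaw": 10}, {"x": 0.0, "y": -0.075, "z": 0.0, "rx": 0.0, "ry": 0.0, "rz": 0.0, "jaw": 10}, {"x": 0.0, "y": -0.09, "z": 0.0, "rx": 0.0, "ry": 0.0, "rz": 0.0, "jaw": 10}, {"x": 0.0, "y": -0.105, "z": 0.0, "rx": 0.0, "ry": 0.0, "rz": 0.0, "jaw": 10}, {"x": 0.0, "y": -0.112, "z": 0.0, "rx": 0.0, "ry": 0.0, "rz": 0.0, "jaw": 10}]}}

```text
time_s: 12.25
tool_pos: [0.542, 0.1303, 0.085]
ee_rot: [-0.0, 0.998, -0.065, -0.0]
force: [-0.3, 0.4, -2.6]
width: 0.257
```

Request:
{"method": "apply_moves", "body": {"targets": [{"x": 0.0, "y": 0.0, "z": 0.0, "rx": 0.0, "ry": 0.0, "rz": 0.0, "jaw": 10}, {"x": 0.0, "y": 0.0, "z": -0.04, "rx": 0.0, "ry": 0.0, "rz": 0.0, "jaw": 10}, {"x": 0.0, "y": 0.0, "z": -0.08, "rx": 0.0, "ry": 0.0, "rz": 0.0, "jaw": 10}, {"x": 0.0, "y": 0.0, "z": -0.1, "rx": 0.0, "ry": 0.0, "rz": 0.0, "jaw": 10}, {"x": 0.0, "y": 0.0, "z": -0.1, "rx": 0.0, "ry": 0.0, "rz": 0.0, "jaw": 10}]}}

```text
time_s: 12.75
tool_pos: [0.5433, 0.129, 0.1674]
ee_rot: [-0.001, 0.998, -0.065, 0.002]
force: [0.6, 0.3, -2.3]
width: 0.263
```

```bash
python3 - <<'E'
from rig import *
from plan import *
s=state();print(s["tool_pos"],s["ee_rot"],s["width"]*92,s["force"])
chain(s,[(.52,-.14,.165,-83),(.4905,-.3425,.16,-70),(.4905,-.3425,.06,-70)])
E
```

```text
[0.5433168  0.12896949 0.16742632] [-5.74054842e-04  9.97856948e-01 -6.54036800e-02  1.88140421e-03] 24.16540178141039 [ 0.58312124  0.33820332 -2.33111478]
(0.52, -0.14, 0.165, -83) [0.015  0.3371 0.0026] [-0.002 -0.007 -0.483] 5.399783135278599 1.6882212222137565
(0.49, -0.343, 0.16, -70) [-0.0674  0.2467  0.0063] [ 0.     0.    -0.433] 4.093971177231222 1.5133876600698495
(0.49, -0.343, 0.06, -70) [0.    0.    0.125] [0. 0. 0.] 2.0 0.0
```

Moving toward the placing side, then checking the plate and pan before I set the scraper down.

Request:
{"method": "apply_moves", "body": {"targets": [{"x": 0.015, "y": 0.337, "z": 0.0, "rx": 0.0, "ry": 0.0, "rz": -0.483, "jaw": 10}, {"x": 0.015, "y": 0.337, "z": 0.0, "rx": 0.0, "ry": 0.0, "rz": -0.483, "jaw": 10}, {"x": 0.015, "y": 0.337, "z": 0.0, "rx": 0.0, "ry": 0.0, "rz": -0.483, "jaw": 10}, {"x": 0.015, "y": 0.337, "z": 0.0, "rx": 0.0, "ry": 0.0, "rz": -0.483, "jaw": 10}, {"x": 0.015, "y": 0.337, "z": 0.0, "rx": 0.0, "ry": 0.0, "rz": -0.483, "jaw": 10}, {"x": 0.015, "y": 0.337, "z": 0.0, "rx": 0.0, "ry": 0.0, "rz": -0.483, "jaw": 10}, {"x": 0.015, "y": 0.337, "z": 0.0, "rx": 0.0, "ry": 0.0, "rz": -0.483, "jaw": 10}]}}

```text
time_s: 13.45
tool_pos: [0.5173, -0.1429, 0.1636]
ee_rot: [0.0, 0.998, 0.059, -0.001]
force: [-0.5, -0.5, -2.8]
width: 0.258
```

Request:
{"method": "apply_moves", "body": {"targets": [{"x": -0.067, "y": 0.247, "z": 0.0, "rx": 0.0, "ry": 0.0, "rz": -0.433, "jaw": 10}, {"x": -0.067, "y": 0.247, "z": 0.0, "rx": 0.0, "ry": 0.0, "rz": -0.433, "jaw": 10}, {"x": -0.067, "y": 0.247, "z": 0.0, "rx": 0.0, "ry": 0.0, "rz": -0.433, "jaw": 10}, {"x": -0.067, "y": 0.247, "z": 0.0, "rx": 0.0, "ry": 0.0, "rz": -0.433, "jaw": 10}, {"x": -0.067, "y": 0.247, "z": 0.0, "rx": 0.0, "ry": 0.0, "rz": -0.433, "jaw": 10}, {"x": -0.067, "y": 0.247, "z": 0.0, "rx": 0.0, "ry": 0.0, "rz": -0.433, "jaw": 10}, {"x": -0.067, "y": 0.247, "z": 0.0, "rx": 0.0, "ry": 0.0, "rz": -0.433, "jaw": 10}]}}

```text
time_s: 14.15
tool_pos: [0.4892, -0.3408, 0.1641]
ee_rot: [-0.001, 0.985, 0.174, -0.001]
force: [0.6, 0.3, -2.1]
width: 0.259
```

```bash
python3 - <<'E'
from rig import *
from plan import *
import cv2
s=state();print(s["tool_pos"],s["ee_rot"],s["width"]*92,s["force"])
chain(s,[(.4905,-.3425,.06,-70),(.4905,-.3425,.049,-70)])
d=snapshot("top");cv2.imwrite("pics/t8.png",cv2.resize(d["pixels"][130:240,140:370],None,fx=3.4,fy=3.4,interpolation=cv2.INTER_CUBIC))
d=snapshot("side");cv2.imwrite("pics/s8.png",cv2.resize(d["pixels"][110:260,180:330],None,fx=3.9,fy=3.9,interpolation=cv2.INTER_CUBIC))
E
```

```text
[ 0.48921368 -0.34078906  0.16408072] [-1.03737681e-03  9.84808880e-01  1.73637100e-01 -7.42828573e-04] 23.870300939475676 [ 0.6281877   0.33404697 -2.14302702]
(0.49, -0.343, 0.06, -70) [0.0009 0.0029 0.1301] [-0.004  0.002 -0.   ] 2.0820546737430328 0.01702142383259681
(0.49, -0.343, 0.049, -70) [0.     0.     0.0137] [0. 0. 0.] 0.21999999999999992 0.0
```

View pics/t8.png

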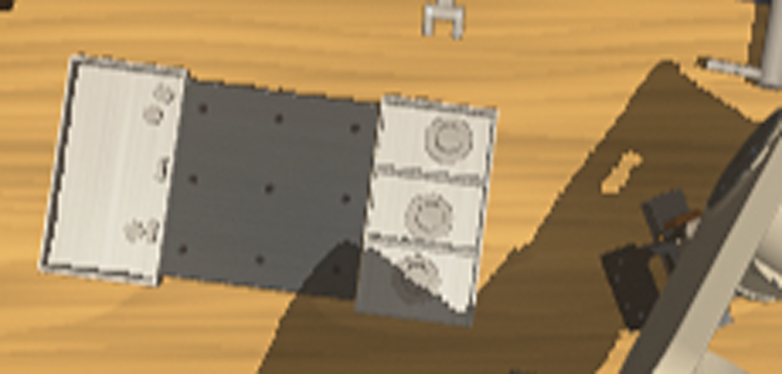

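View pics/s8.png

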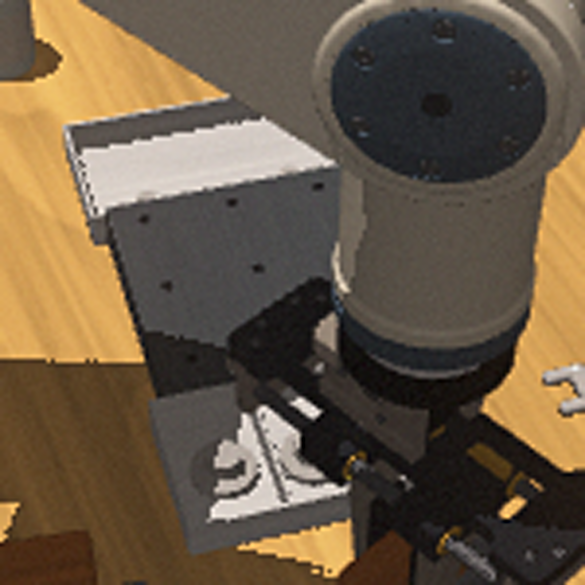

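In the top crop the plate is bare, and there are five chips in the pan at (163,93), (153,115), (163,170), (133,231) and (152,230). Now I'll put the scraper down where it stood.

Request:
{"method": "apply_moves", "body": {"targets": [{"x": 0.001, "y": 0.003, "z": 0.06, "rx": 0.0, "ry": 0.0, "rz": 0.0, "jaw": 10}, {"x": 0.001, "y": 0.003, "z": 0.1, "rx": 0.0, "ry": 0.0, "rz": 0.0, "jaw": 10}, {"x": 0.001, "y": 0.003, "z": 0.125, "rx": 0.0, "ry": 0.0, "rz": 0.0, "jaw": 10}, {"x": 0.001, "y": 0.003, "z": 0.13, "rx": 0.0, "ry": 0.0, "rz": 0.0, "jaw": 10}, {"x": 0.001, "y": 0.003, "z": 0.13, "rx": 0.0, "ry": 0.0, "rz": 0.0, "jaw": 10}, {"x": 0.001, "y": 0.003, "z": 0.13, "rx": 0.0, "ry": 0.0, "rz": 0.0, "jaw": 10}]}}

```text
time_s: 14.85
tool_pos: [0.492, -0.3444, 0.0623]
ee_rot: [0.001, 0.985, 0.174, 0.0]
force: [0.9, 0.2, -2.2]
width: 0.259
```

```bash
python3 - <<'E'
from rig import *
from plan import *
s=state();print(s["tool_pos"],s["ee_rot"],s["width"]*92,s["force"])
E
```

```text
[ 0.49202581 -0.34443459  0.06233018] [5.57561638e-04 9.84740716e-01 1.74026553e-01 4.12753569e-04] 23.834902035325907 [ 0.91182802  0.15927884 -2.23282923]
```

Request:
{"method": "apply_moves", "body": {"targets": [{"x": 0.0, "y": 0.0, "z": 0.006, "rx": 0.0, "ry": 0.0, "rz": 0.0, "jaw": 10}, {"x": 0.0, "y": 0.0, "z": 0.012, "rx": 0.0, "ry": 0.0, "rz": 0.0, "jaw": 10}, {"x": 0.0, "y": 0.0, "z": 0.015, "rx": 0.0, "ry": 0.0, "rz": 0.0, "jaw": 10}, {"x": 0.0, "y": 0.0, "z": 0.016, "rx": 0.0, "ry": 0.0, "rz": 0.0, "jaw": 10}, {"x": 0.0, "y": 0.0, "z": 0.016, "rx": 0.0, "ry": 0.0, "rz": 0.0, "jaw": 10}, {"x": 0.0, "y": 0.0, "z": 0.016, "rx": 0.0, "ry": 0.0, "rz": 0.0, "jaw": 10}]}}

```text
time_s: 15.45
tool_pos: [0.491, -0.3446, 0.0482]
ee_rot: [-0.0, 0.985, 0.174, -0.0]
force: [-0.4, 0.1, -2.9]
width: 0.255
```

Request:
{"method": "apply_moves", "body": {"targets": [{"x": 0.0, "y": 0.0, "z": 0.0007, "rx": 0.0, "ry": 0.0, "rz": 0.0, "jaw": 10}, {"x": 0.0, "y": 0.0, "z": 0.0012, "rx": 0.0, "ry": 0.0, "rz": 0.0, "jaw": 10}, {"x": 0.0, "y": 0.0, "z": 0.0012, "rx": 0.0, "ry": 0.0, "rz": 0.0, "jaw": 10}, {"x": 0.0, "y": 0.0, "z": 0.0012, "rx": 0.0, "ry": 0.0, "rz": 0.0, "jaw": 10}]}}

```text
time_s: 15.85
tool_pos: [0.491, -0.3447, 0.0478]
ee_rot: [0.0, 0.985, 0.174, -0.0]
force: [-3.4, 0.3, 4.6]
width: 0.258
```

It's in contact: the vertical force went from -2.9 N to +4.6 N at the same height as when it was picked up. Releasing.

Request:
{"method": "apply_moves", "body": {"targets": [{"x": 0.0, "y": 0.0, "z": 0.0, "rx": 0.0, "ry": 0.0, "rz": 0.0, "jaw": 52}, {"x": 0.0, "y": 0.0, "z": 0.0, "rx": 0.0, "ry": 0.0, "rz": 0.0, "jaw": 52}, {"x": 0.0, "y": 0.0, "z": 0.0, "rx": 0.0, "ry": 0.0, "rz": 0.0, "jaw": 52}, {"x": 0.0, "y": 0.0, "z": 0.0, "rx": 0.0, "ry": 0.0, "rz": 0.0, "jaw": 52}, {"x": 0.0, "y": 0.0, "z": 0.0, "rx": 0.0, "ry": 0.0, "rz": 0.0, "jaw": 52}, {"x": 0.0, "y": 0.0, "z": 0.0, "rx": 0.0, "ry": 0.0, "rz": 0.0, "jaw": 52}]}}

```text
time_s: 16.45
tool_pos: [0.491, -0.3445, 0.0472]
ee_rot: [-0.0, 0.985, 0.174, -0.0]
force: [-0.3, 0.2, -0.6]
width: 0.566
```

Rise straight up, then swing away toward the robot's left to clear the view.

Request:
{"method": "apply_moves", "body": {"targets": [{"x": 0.0, "y": 0.0, "z": -0.03, "rx": 0.0, "ry": 0.0, "rz": 0.0, "jaw": 52}, {"x": 0.0, "y": 0.0, "z": -0.08, "rx": 0.0, "ry": 0.0, "rz": 0.0, "jaw": 52}, {"x": 0.0, "y": 0.0, "z": -0.14, "rx": 0.0, "ry": 0.0, "rz": 0.0, "jaw": 52}, {"x": 0.0, "y": 0.0, "z": -0.2, "rx": 0.0, "ry": 0.0, "rz": 0.0, "jaw": 52}, {"x": 0.0, "y": 0.0, "z": -0.25, "rx": 0.0, "ry": 0.0, "rz": 0.0, "jaw": 52}, {"x": 0.0, "y": 0.0, "z": -0.25, "rx": 0.0, "ry": 0.0, "rz": 0.0, "jaw": 52}]}}

```text
time_s: 17.05
tool_pos: [0.4937, -0.3463, 0.2536]
ee_rot: [0.003, 0.985, 0.174, 0.003]
force: [1.0, -0.3, -0.7]
width: 0.566
```

```bash
python3 - <<'E'
from rig import *
from plan import *
import cv2
s=state();print(s["tool_pos"],s["ee_rot"],s["qpos"])
chain(s,[(.42,-.1,.25,-48),(.37,.14,.25,-20)])
d=snapshot("wrist");cv2.imwrite("pics/w9.png",d["pixels"])
E
```

```text
[ 0.4937255  -0.34633582  0.25363778] [0.00346856 0.98480094 0.17362088 0.00329703] [-6.14075646e-01  2.79444632e-01  1.64720295e+00 -2.27089718e-04
  1.20537633e+00  6.07786372e-01]
(0.42, -0.1, 0.25, -48) [ 0.0187 -0.3209  0.0021] [ 0.017 -0.007 -0.733] 5.14315145084578 2.5622460915038787
(0.37, 0.14, 0.25, -20) [ 0.1543 -0.2648  0.    ] [ 0.     0.    -0.933] 4.903060268852506 3.2596041909196747
```

View pics/w9.png

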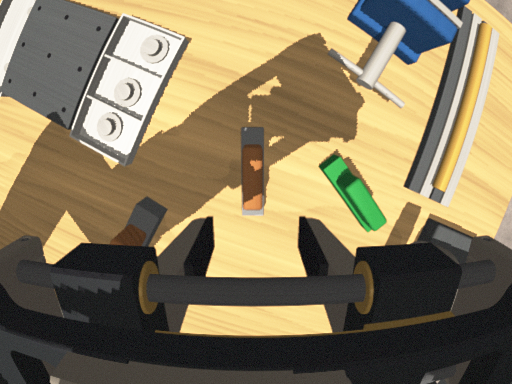

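The scraper stands free at (253,172). I'll move aside for a last look from the fixed cameras.

Request:
{"method": "apply_moves", "body": {"targets": [{"x": 0.019, "y": -0.321, "z": 0.0, "rx": 0.0, "ry": 0.0, "rz": -0.733, "jaw": 52}, {"x": 0.019, "y": -0.321, "z": 0.0, "rx": 0.0, "ry": 0.0, "rz": -0.733, "jaw": 52}, {"x": 0.019, "y": -0.321, "z": 0.0, "rx": 0.0, "ry": 0.0, "rz": -0.733, "jaw": 52}, {"x": 0.019, "y": -0.321, "z": 0.0, "rx": 0.0, "ry": 0.0, "rz": -0.733, "jaw": 52}, {"x": 0.019, "y": -0.321, "z": 0.0, "rx": 0.0, "ry": 0.0, "rz": -0.733, "jaw": 52}, {"x": 0.019, "y": -0.321, "z": 0.0, "rx": 0.0, "ry": 0.0, "rz": -0.733, "jaw": 52}]}}

```text
time_s: 17.7
tool_pos: [0.4145, -0.0941, 0.2456]
ee_rot: [-0.002, 0.933, 0.36, -0.002]
force: [0.3, 0.3, 0.1]
width: 0.566
```

Request:
{"method": "apply_moves", "body": {"targets": [{"x": 0.154, "y": -0.265, "z": 0.0, "rx": 0.0, "ry": 0.0, "rz": -0.933, "jaw": 52}, {"x": 0.154, "y": -0.265, "z": 0.0, "rx": 0.0, "ry": 0.0, "rz": -0.933, "jaw": 52}, {"x": 0.154, "y": -0.265, "z": 0.0, "rx": 0.0, "ry": 0.0, "rz": -0.933, "jaw": 52}, {"x": 0.154, "y": -0.265, "z": 0.0, "rx": 0.0, "ry": 0.0, "rz": -0.933, "jaw": 52}, {"x": 0.154, "y": -0.265, "z": 0.0, "rx": 0.0, "ry": 0.0, "rz": -0.933, "jaw": 52}, {"x": 0.154, "y": -0.265, "z": 0.0, "rx": 0.0, "ry": 0.0, "rz": -0.933, "jaw": 52}]}}

```text
time_s: 18.3
tool_pos: [0.3659, 0.1459, 0.2463]
ee_rot: [-0.001, 0.818, 0.576, -0.001]
force: [-0.4, -0.4, -0.5]
width: 0.563
```

```bash
python3 - <<'E'
from rig import *
import cv2
for n in("top","side","wrist"):
    d=snapshot(n);cv2.imwrite(f"pics/{n}F.png",d["pixels"])
print(state()["time_s"],state()["tool_pos"])
E
```

```text
18.45 [0.36709975 0.14144359 0.24650045]
```

View pics/topF.png

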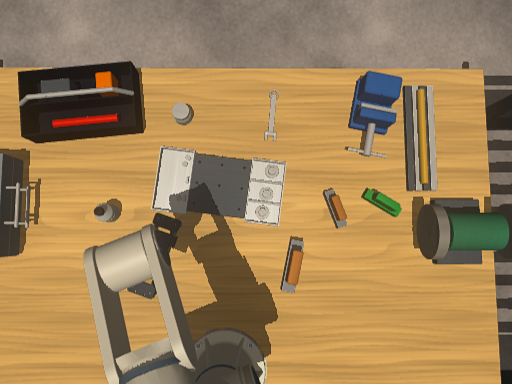

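View pics/sideF.png

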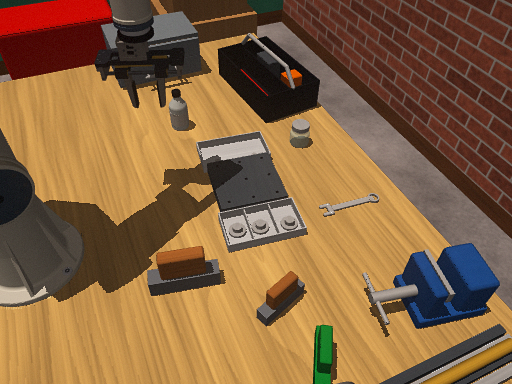

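View pics/wristF.png

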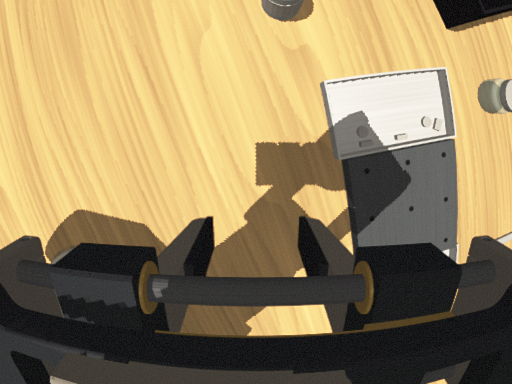

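The wrist view shows all five chips on the pan floor, at (425,121), (438,125), (400,135), (362,131) and (365,144). The plate is bare and the scraper stands upright at (335,208) in the top view. The flanges, bottle, wrench and jar look unmoved. Handing in.

```bash
python3 - <<'E'
from rig import *
print(sign_off()); print(state()["time_s"])
E
```

```text
the job is handed in; nothing more can be done
None
the job is handed in; nothing more can be done
```

The job is handed in, at about 18.5 s of the 67 s allowed; `sign_off()` gives no verdict. I took the smaller orange-handled scraper by its handle and wiped the plate toward the pan in two overlapping passes, three offcuts in the first and two in the second. I then stood the scraper upright back where it came from, about 0.2 m from the tray, let go and moved the arm clear.

**Offcuts and plate:** The last pictures show all five offcuts in the undivided pan and a bare plate. The gripper never went near the offcuts.

**Everything else:** The flanges, oil bottle, wrench and jar look unmoved by eye in the top and side views; I did not measure them again.

**Forces:** The largest force I read was about 8 N, when the fingers closed on the handle. During the wiping the readings stayed at about the scraper's own weight, which means it ran about 1 mm above the plate rather than pressing on it.

**Disagreements:** No check failed. The arm's measured position wandered 2–4 mm from the commanded one, and I corrected for that before lowering the scraper onto the plate and the bench. The first batch of moves was refused as incomplete, and nothing moved.

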